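# Shut the toy bin and lock its child-resistant catch

### The job

Gently push the toy bin's lid down until it is shut, then lock it: press the blue cap down while turning it clockwise (seen from above) until the orange latch arm has swung its whole quarter turn and points straight across the lid. Move the arm only by the cap, do not touch the arm itself, press no harder than needed (under 24 N), leave the toys where they are, and let go at the end.

Things in the scene. Friction and masses are not known exactly. Their poses are not given: they have to be found in the camera images.
- bin: Cream plastic toy bin, fixed, 310 x 340 x 120 mm high; origin under its centre, on the table. Its -x side is a solid 58 mm deep deck, top 120 mm above the origin, that carries the lock; the opening behind it (+x) is covered by the lid, hinged along the far (+x) rim. A small bowl and a disc stand on the deck's ends.
- lid: The pale cream lid, a panel 238 (x) x 336 (y) x 8 mm, extending along its own -x from the hinge line at bin (+145, 0, +116) mm, where its origin lies. Starts tilted open by 0.35 to 0.7 rad (its front edge up); shut, its axes match the bin's and its top is flush with the deck. A stiff hinge keeps it where it is left; 2 to 4 N pushes it down. Keep the push below 25 N.
- lid_edge (a point): Middle of the lid's front edge, on its upper face, 238 mm from the hinge line. With the lid shut it lies at bin (-93, 0, +120) mm, 33 mm behind the cap's axis.
- cap: Blue ribbed round cap of the lock, 46 mm diameter, 36 mm high, white bar on top, axis upright at bin (-126, 0) mm; origin at the centre of its underside, 154 mm above the bin's origin when not pressed. Turned without pressing it only ratchets and moves nothing. Pressed home and turned it drives the latch arm, either way, against 0.15 Nm; let go, it springs up and the arm stays, so strokes add up.
- cap_top (a point): Centre of the cap's top, 190 mm above the bin's origin when not pressed. The cap can be gripped across its diameter with the fingertips down to 27 mm below this point.
- mount (a joint): How far the lock's rubber mount under the cap is squashed: 0.0625 mm per newton of downward push on the cap. The push must stay below 24 N (0.0015 m).
- bolt: Orange latch arm under the cap, 16 wide, 8 thick, reaching 62 mm along its own +y from the cap's axis (its origin, at deck height), 126 to 134 mm above the bin's origin: 6 mm clear over the shut lid, but in the way of a lid not shut. Starts roughly along the bin's +y, turned 0 to 0.3 rad clockwise (from above); the stop is at 1.571, along the bin's +x. The robot must not touch it.
- bolt_tip (a point): End of the orange latch arm, 62 mm from the axis.
- duck: Yellow wooden pull-along duck on red wheels, 130 x 70 x 107 mm high, beside the bin; leave alone. Origin under its centre.
- magnifier: Green plastic toy magnifying glass, 185 mm long, lying flat; leave alone. Origin under the lens centre.
- spoon: Steel toy spoon, 140 mm long; leave alone.
- drum: Red plastic toy drum with white rims, 116 mm diameter, 80 mm high; leave alone. Origin under its centre.
- bowl: Small turquoise silicone stacking bowl, 48 mm across, 30 mm high, standing on the bin's front deck, 115 mm to the -y side of the lock; leave alone. Origin under its centre.
- stack_ring: Purple stacking disc, 52 mm diameter, 22 mm high, standing on the bin's front deck, 127 mm to the +y side of the lock; leave alone. Origin under its centre.
- cap_press (a joint): How deep the cap is pressed (m), 0 when free. A light spring (4 N, +0.3 N per mm) to a firm stop at 5.5 to 13.5 mm; the teeth engage fully only at the stop. The depth varies from start to start: feel for it. If the cap's 2 pins land on tops of the 12 teeth it feels firm 3.5 mm too early: turn a little, press again. 10 to 18 N on the stop is right. Lost motion up to 0.6 rad a stroke.

How it is judged:
On the way, in this order (a step that is already met when the one before it is completed fails the run):
1. the lid is shut, with the latch arm still off it (angle between lid's own z axis and vertical below 0.025 rad and angle between the y axis of bolt and the x axis of bin, either way round above 1 rad), for 0.2 s.
2. the latch arm has been turned across the lid (angle between lid's own z axis and vertical below 0.025 rad and angle between the y axis of bolt and the x axis of bin, either way round below 0.17 rad), for 0.2 s.
At the end, for the whole second after the job is handed in: The lid is shut (tilted less than 0.025 rad), the latch arm points along the bin's x axis across it (within 0.17 rad) and is at rest (all of step 2 and angular speed of bolt below 0.05 rad/s); the robot touches nothing.
It fails at once if the cap is pushed down with more than 24 N (value of joint mount above 0.0015 m).
It fails at once if the lid is pushed with more than 25 N (contact force between the arm and lid above 25 N).
It fails at once if the fingers push the lid with more than 25 N (contact force between the fingers and lid above 25 N).
It fails at once if the robot touches the latch arm (contact force between any of the fingers, the arm and bolt above 0.5 N).
It fails at once if a toy is moved by more than 30 mm (distance of any of duck, magnifier, spoon, drum, bowl, stack_ring from where it was at the start of the episode above 0.03 m).
It also fails if it takes over 70 s, if anything falls off the work surface, if the arm or the gripper's body presses on something with over 40 N, if the wrist force passes 120 N, or if a joint passes its speed limit or range.

### The arm

A 7-joint arm with a two-finger parallel gripper is mounted at the origin on the work surface. World frame = base frame: x ahead of the robot, y to its left, z up, the work surface at z = 0. Lengths are in m, angles in rad, forces in N, time in s.
With the tool pointing down it reaches from about 0.4 to 0.9 m from the base axis. Payload 5.6 kg.
Tool frame: the origin (TCP) lies midway between the tips of the shut fingers; the grasp point (between the pads) lies 19 mm behind it; z points along the fingers, y is the line along which they close (so a half turn about z gives the same grasp; the last joint's range is limited). The gripper opens to 92 mm and grips with 3 to 60 N. Pads are 20 mm wide; open, the fingers measure 128 mm over their backs; the gripper's body (75 mm by 189 mm) begins 69 mm behind the grasp point.
Start: joints at [-1.25, 0.468, -0.012, 1.603, 0.006, 1.071, -0.056], TCP at [0.231, 0.607, 0.215] pointing down, gripper open.
Joint ranges: [-2.53, 2.53], [-0.31, 2.02], [-1.57, 1.55], [0.28, 2.44], [-1.29, 4.43], [0.15, 1.84], [-2.92, 2.92]. Speed limits (rad/s): [2.57, 2.57, 3.14, 3.14, 3.14, 3.14, 3.14].

### API

Orientations are given as a 3x3 rotation matrix whose columns are the frame's x, y, z axes.
In Python, from station import env, effector, solver, viewer, workorder, search_frame, tip_of gives the robot as it stands. Calls block until the motion is done:
- env.reach(position, orientation): joint-space move of the TCP to a pose.
- env.movel(position, frame=None, rate=0.15): straight line of the TCP; frame=None keeps the orientation; rate is the mean speed in m/s.
- env.goto_joints(angles): joint-space move.
- effector.release() and effector.grasp(squeeze=None): open the fingers fully, or close them until they stop; squeeze is the grip in N (None keeps the last).
- env.pause(seconds).
- solver.inverse_kinematics(position, orientation): joint angles nearest the present ones, or None.
- env.sense(): the state.
- viewer.read_camera(name): name is "scene" or "top" or "wrist"; returns (picture, depth): 400x640x3 uint8, red, green, blue; 400x640 float32, m along the optical axis (not along the pixel's ray), 0 where there is no reading.
- viewer.camera_info(name): a dict with "intrinsics" (3x3 intrinsics, pixels), "eye" and "rotation" of the camera in the world; the wrist camera has in their place "T_tool_cam" (4x4, takes a point from camera to tool coordinates, whose origin is the TCP and whose axes are the flange's). Camera axes: x right, y up, looking along -z (the intrinsics and any distortion apply to the point x, -y, -z); pixel columns grow to the right and rows downward; lengths in m; the calibration is good to about 2 mm. A picture is of the moment at which its call begins: read the wrist's pose just before it. camera_info takes no time and is no camera call.
A pose or a line that the arm cannot do raises env.PlanningError and nothing moves.
- workorder.finish_job(): hands the job in; it is judged then, once.
Trained networks look in the newest picture that a camera, given by its name, has taken for a name from the list of things; names that differ only in an ending like _2 or _b are one class to them, and where a whole thing is asked for, a point or a joint stands for the part that bears it (a point fixed in the world has none). Each returns a list of dicts, best first, with "score" (0 to 1); they miss things now and then, are a little off and sometimes report something else, mostly with a low value. They report only what shows in the picture. A call takes as long as a camera call.
- search_frame(camera, name): "at" ([x, y, z] in m, in world coordinates, good to about 4 mm: the middle of the surface that is visible of it).
- tip_of(camera, name): "at" ([x, y, z] in m, in world coordinates, good to about 4 mm: a listed point, or the origin of a listed thing).
The state is a dict: "t": time; "joint_positions": joint angles; "joint_velocities": joint speeds; "tau": joint torques, N m; "ee_pos": TCP position; "tcp_rot": TCP orientation; "wrist_force": force on the tool from outside, world axes, zero at the start; "moment": the same for the moment, N m; "gripper_width": finger opening in m; "grasp_force": force on a finger pad.
Only numpy, scipy, OpenCV 4.12 (cv2) and the standard library are available. Lean on these libraries where they do the work, as an engineer would, in place of code of your own. Each camera call takes 0.05 s, during which the arm holds its last target. There are 200 camera calls.

## Working session

There is one attempt and no reset: what is moved stays moved. The work goes in short steps, each a Python script; the robot and the scene stay as the last script left them, time stands still between calls to the robot, and variables do not carry over. Pictures are saved under pics/ and viewed, at most 10 in all, crops included, and the job is handed in when it is done.

```bash
ls; mkdir -p pics
python3 - <<'E'
from station import *
import cv2,numpy as np
s=env.sense();print(s['t'],s['ee_pos'],s['gripper_width'],s['wrist_force'])
ims=[]
for c in("scene","top"):
    p,d=viewer.read_camera(c);ims.append(p)
    for n in("cap_top","lid_edge","bolt_tip","bin","bowl","stack_ring","cap","lid","bolt"):
        print(c,n,[(np.round(r['at'],3).tolist(),round(r['score'],2)) for r in tip_of(c,n)[:2]])
    cv2.imwrite(f'pics/{c}0.png',p[:,:,::-1])
E
```

```text
pics
0.0 [0.23114058 0.60688407 0.21364374] 0.09157725498394 [ 0.70477657 -0.26374262  0.27367803]
scene cap_top [([0.472, 0.08, 0.188], 0.88)]
scene lid_edge [([0.55, 0.067, 0.253], 0.73)]
scene bolt_tip [([0.486, 0.146, 0.132], 0.44)]
scene bin [([0.486, 0.143, 0.129], 0.26)]
scene bowl [([0.452, -0.03, 0.121], 0.74)]
scene stack_ring [([0.494, 0.209, 0.119], 0.67)]
scene cap [([0.475, 0.088, 0.151], 0.85)]
scene lid [([0.737, 0.041, 0.115], 0.96)]
scene bolt [([0.473, 0.084, 0.188], 0.63), ([0.473, 0.081, 0.119], 0.43)]
top cap_top [([0.475, 0.086, 0.189], 0.67)]
top lid_edge [([0.552, 0.07, 0.257], 0.9)]
top bolt_tip [([0.473, 0.085, 0.156], 0.68), ([0.482, 0.141, 0.134], 0.5)]
top bin [([0.596, 0.06, -0.0], 0.56)]
top bowl [([0.453, -0.033, 0.12], 0.67)]
top stack_ring [([0.493, 0.214, 0.121], 0.59)]
top cap [([0.452, -0.031, 0.12], 0.74), ([0.469, 0.087, 0.156], 0.6)]
top lid []
top bolt [([0.473, 0.083, 0.12], 0.46)]
```

View pics/scene0.png

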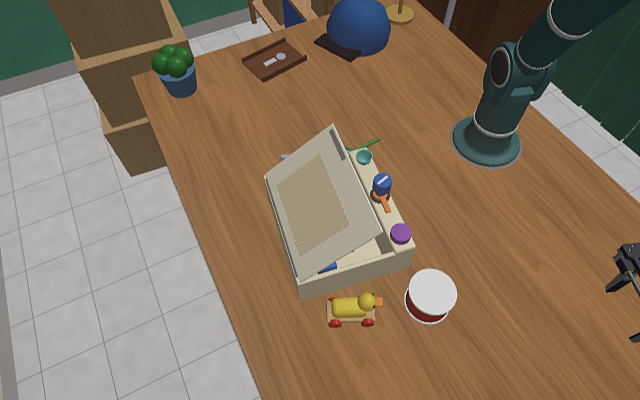

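View pics/top0.png

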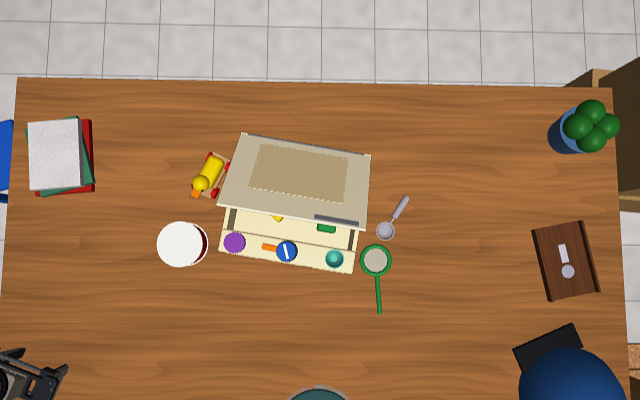

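The bin's yaw is about -0.166 rad: the bowl–disc, cap–hinge and lid-edge points agree. In the top view the cap is at (287,251) and the orange arm at (268,247), along bin +y. The lid is open about 0.59 rad. I'll push the lid shut with closed fingers.

```bash
cat > h.py <<'E'
from station import *
import numpy as np
YAW=-0.166
CAP=np.array([0.4735,0.0845])
ex=np.array([np.cos(YAW),np.sin(YAW)]);ey=np.array([-ex[1],ex[0]])
def binpt(x,y,z): return np.r_[CAP+(x+.126)*ex+y*ey,z]
def down(a):  # tool y axis at world angle a, z down
    y=np.array([np.cos(a),np.sin(a),0]);z=np.array([0,0,-1.]);return np.column_stack([np.cross(y,z),y,z])
def fz(n=1): return env.sense()['wrist_force'][2]
E
python3 - <<'E'
from h import *
R=down(YAW+np.pi/2)
if abs(np.dot(R[:,1],env.sense()['tcp_rot'][:,1]))>0: print(env.sense()['tcp_rot'].round(2).tolist())
effector.grasp(10)
p=env.sense()['ee_pos'];env.movel([p[0],p[1],.36],rate=.25)
qs=[solver.inverse_kinematics(binpt(-.035,0,.30),down(YAW+s*np.pi/2)) for s in(1,-1)]
print([None if q is None else np.round(q,2).tolist() for q in qs])
R=min([(abs(q[6]),s) for q,s in zip(qs,(1,-1)) if q is not None])[1];R=down(YAW+R*np.pi/2)
env.reach(binpt(-.035,0,.30),R)
env.pause(.2);f0=fz();s=env.sense();print('t',s['t'],s['ee_pos'],f0)
z=.255;env.movel(binpt(-.035,0,z),rate=.1)
log=[]
while z>.113:
    z-=.004 if z>.135 else .0012
    env.movel(binpt(-.035,0,z),rate=.06); f=fz()-f0; log.append((round(env.sense()['ee_pos'][2],4),round(f,1)))
    if f>9: break
print(log); 
env.movel(binpt(-.035,0,.26),rate=.2)
effector.release()
p,d=viewer.read_camera("top")
for n in("cap_top","lid_edge","bolt_tip","cap"): print(n,[(np.round(r['at'],3).tolist(),round(r['score'],2)) for r in tip_of("top",n)[:2]])
print(env.sense()['t'])
E
```

```text
[[-0.93, 0.36, 0.0], [0.36, 0.93, 0.0], [-0.0, 0.0, -1.0]]
[[-0.57, 0.26, 0.47, 1.74, -0.12, 1.18, 1.34], [-0.76, 0.28, 0.71, 1.75, -0.2, 1.19, -1.73]]
t 5.5417 [0.56322582 0.07016516 0.299953  ] 0.08795239378252645
[(np.float64(0.2513), np.float64(-0.7)), (np.float64(0.2469), np.float64(-0.3)), (np.float64(0.2427), np.float64(0.2)), (np.float64(0.2386), np.float64(-0.8)), (np.float64(0.2346), np.float64(0.4)), (np.float64(0.2307), np.float64(0.4)), (np.float64(0.2267), np.float64(-0.2)), (np.float64(0.2227), np.float64(-1.0)), (np.float64(0.2187), np.float64(0.1)), (np.float64(0.2147), np.float64(-0.1)), (np.float64(0.2106), np.float64(-0.1)), (np.float64(0.2067), np.float64(-0.2)), (np.float64(0.2027), np.float64(-0.3)), (np.float64(0.1987), np.float64(-0.4)), (np.float64(0.1946), np.float64(0.1)), (np.float64(0.1907), np.float64(-0.4)), (np.float64(0.1867), np.float64(-0.5)), (np.float64(0.1827), np.float64(-0.6)), (np.float64(0.1787), np.float64(-0.5)), (np.float64(0.1747), np.float64(-1.2)), (np.float64(0.1707), np.float64(-0.0)), (np.float64(0.1667), np.float64(-0.2)), (np.floa
[... 306 characters left out ...]
), (np.float64(0.1337), np.float64(-0.1)), (np.float64(0.1326), np.float64(0.6)), (np.float64(0.1313), np.float64(-0.4)), (np.float64(0.1301), np.float64(-0.3)), (np.float64(0.1289), np.float64(1.2)), (np.float64(0.1277), np.float64(-0.1)), (np.float64(0.1265), np.float64(0.5)), (np.float64(0.1253), np.float64(0.5)), (np.float64(0.1241), np.float64(-0.7)), (np.float64(0.1229), np.float64(0.2)), (np.float64(0.1217), np.float64(-0.6)), (np.float64(0.1205), np.float64(0.5)), (np.float64(0.1197), np.float64(4.3)), (np.float64(0.119), np.float64(8.8)), (np.float64(0.1183), np.float64(13.4))]
cap_top [([0.495, 0.213, 0.12], 0.65)]
lid_edge []
bolt_tip []
cap [([0.454, -0.032, 0.12], 0.46)]
19.8833
```

Run:
```python
from h import *
import cv2
p,d=viewer.read_camera("scene");cv2.imwrite('pics/s1.png',cv2.resize(p[100:320,220:480,::-1],None,fx=2.5,fy=2.5))
for n in("cap_top","lid_edge","bolt_tip","lid"): print(n,[(np.round(r['at'],3).tolist(),round(r['score'],2)) for r in tip_of("scene",n)[:2]])
# joint-7 range for cap grasp
for a in np.arange(-3,3.2,.5):
    q=solver.inverse_kinematics(np.r_[CAP,.165],down(a)); print(round(a,1),None if q is None else np.round(q,2).tolist())
```

```text
cap_top [([0.471, 0.081, 0.187], 0.62)]
lid_edge [([0.504, 0.074, 0.122], 0.96), ([0.473, 0.086, 0.155], 0.36)]
bolt_tip [([0.486, 0.148, 0.131], 0.53)]
lid [([0.736, 0.038, 0.117], 0.7)]
-3.0 [0.49, 0.4, -0.88, 2.01, 0.39, 0.91, 2.69]
-2.5 [0.75, 0.65, -1.31, 2.0, 0.73, 1.08, 2.89]
-2.0 [-1.27, 0.59, 1.37, 2.11, -0.69, 1.02, -1.54]
-1.5 [-1.06, 0.35, 0.98, 2.1, -0.38, 0.88, -1.35]
-1.0 [-0.97, 0.32, 0.87, 2.09, -0.32, 0.86, -0.92]
-0.5 [-0.9, 0.29, 0.77, 2.09, -0.27, 0.85, -0.47]
0.0 [-0.82, 0.28, 0.67, 2.09, -0.23, 0.85, -0.01]
0.5 [-0.75, 0.27, 0.58, 2.08, -0.2, 0.84, 0.45]
1.0 [-0.68, 0.26, 0.5, 2.08, -0.16, 0.84, 0.92]
1.5 [-0.61, 0.25, 0.42, 2.08, -0.14, 0.84, 1.39]
2.0 [-0.54, 0.25, 0.33, 2.07, -0.11, 0.84, 1.86]
2.5 [-0.47, 0.25, 0.25, 2.07, -0.08, 0.84, 2.33]
3.0 [-0.4, 0.25, 0.17, 2.06, -0.06, 0.84, 2.81]
```

View pics/s1.png

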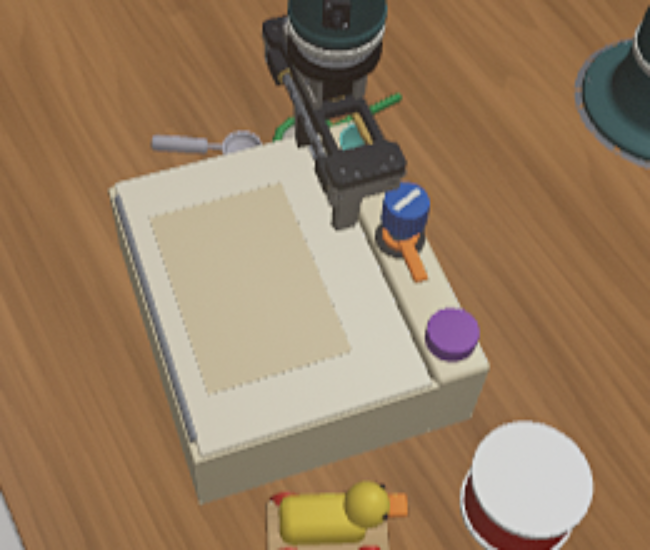

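The picture confirms the lid is shut: its edge is flush at about (400,330) in the crop, and the orange arm at (410,255) still points along the deck. Next I'll grip the cap and press until I feel the firm stop.

```bash
cat >> h.py <<'E'
def st():
    F=[];M=[];
    for _ in range(3):
        s=env.sense();F.append(s['wrist_force']);M.append(s['moment'][2]);env.pause(.01)
    return np.mean(F,0),np.mean(M),s
E
python3 - <<'E'
from h import *
import json
c=np.array([.4725,.0845]);a=2.3
env.movel(np.r_[env.sense()['ee_pos'][:2],.30],rate=.25)
env.reach(np.r_[c,.25],down(a));env.movel(np.r_[c,.167],rate=.12);env.pause(.2)
F0,M0,s=st();print('tare',F0,M0,s['ee_pos'],s['t'])
effector.grasp(40);env.pause(.2);F,M,s=st();print('grip',F-F0,M-M0,s['gripper_width'],s['grasp_force'],s['ee_pos'])
z=s['ee_pos'][2];z=.167;log=[];prev=0
while z>.150:
    f_est=prev
    z-=.001 if f_est<9 else .0005
    env.movel(np.r_[c,z],rate=.05);F,M,s=st();f=F[2]-F0[2];log.append((round(z,4),round(s['ee_pos'][2],4),round(f,1)));prev=f
    if f>13.5: break
for l in log: print(*l)
print(s['t'],F-F0,M-M0)
json.dump(dict(F0=F0.tolist(),M0=M0,z=z,a=a,c=c.tolist()),open('st.json','w'))
E
```

```text
tare [0.01267216 0.14294012 0.09296761] 0.01592087549362994 [0.47295685 0.08464746 0.16768482] 22.2583
grip [ 0.41594459 -0.85424966 -0.40755639] -0.04702669003457029 0.04541616619670561 39.999847412109375 [0.4725488  0.08446511 0.16702635]
0.166 0.1662 3.4
0.165 0.1651 3.8
0.164 0.164 4.3
0.163 0.163 4.2
0.162 0.162 5.0
0.161 0.1611 5.0
0.16 0.1601 5.4
0.159 0.1591 5.5
0.158 0.1582 5.3
0.157 0.1572 6.2
0.156 0.1563 6.5
0.155 0.1556 9.7
0.1545 0.1553 11.2
0.154 0.155 13.3
0.1535 0.1548 15.5
27.375 [-3.9854898  -1.417557   15.46591648] -0.04077342555193764
```

Firm at about 11 mm depth. A tooth top there would put the stop beyond 13.5 mm, so this is the real stop. Now I'll turn clockwise while holding the force.

Run:
```python
from h import *
import json
d=json.load(open('st.json'));F0=np.array(d['F0']);M0=d['M0'];z=d['z'];a=d['a'];c=d['c'];a0=a
log=[]
while a>a0-2.5:
    a-=.05
    q=solver.inverse_kinematics(np.r_[c,z],down(a))
    if q is None: print('noik');break
    env.goto_joints(q);F,M,s=st();f=F-F0;m=M-M0
    log.append((round(a0-a,2),round(z,4),round(f[2],1),round(np.hypot(f[0],f[1]),1),round(m,2),round(s['t'],1)))
    e=15-f[2]
    if abs(e)>1: z+=-np.clip(e/4000,-.001,.0007)
    if f[2]>20 or z<.1495 or abs(m)>.6 or s['t']>56: print('stop');break
for l in log: print(*l)
d.update(z=z,a=a);json.dump(d,open('st.json','w'))
```

```text
stop
0.05 0.1535 5.2 1.3 -0.17 27.6
0.1 0.1528 7.4 2.1 -0.04 27.9
0.15 0.1521 9.4 2.3 -0.05 28.2
0.2 0.1514 12.4 3.4 -0.04 28.5
0.25 0.1507 15.3 3.7 -0.07 28.8
0.3 0.1507 14.8 3.6 -0.0 29.0
0.35 0.1507 15.2 4.1 0.06 29.3
0.4 0.1507 15.2 4.5 0.05 29.6
0.45 0.1507 15.3 4.6 0.07 29.9
0.5 0.1507 15.1 4.9 0.1 30.1
0.55 0.1507 15.4 4.7 0.1 30.4
0.6 0.1507 14.7 4.4 0.09 30.7
0.65 0.1507 15.4 4.3 0.07 30.9
0.7 0.1507 15.8 5.3 0.1 31.2
0.75 0.1507 15.8 5.1 0.09 31.5
0.8 0.1507 15.4 5.1 0.08 31.8
0.85 0.1507 15.8 5.5 0.08 32.0
0.9 0.1507 15.4 5.5 0.11 32.3
0.95 0.1507 15.3 5.3 0.07 32.6
1.0 0.1507 15.5 5.6 0.09 32.9
1.05 0.1507 16.0 5.3 0.1 33.1
1.1 0.151 14.3 5.9 0.06 33.4
1.15 0.151 14.8 5.9 0.11 33.7
1.2 0.151 14.7 5.8 0.06 34.0
1.25 0.151 15.3 6.4 0.1 34.2
1.3 0.151 15.5 6.2 0.09 34.5
1.35 0.151 14.8 5.9 0.06 34.8
1.4 0.151 15.2 7.0 0.1 35.1
1.45 0.151 15.3 6.8 0.1 35.4
1.5 0.151 15.2 6.6 0.07 35.6
1.55 0.151 15.5 6.5 0.08 35.9
1.6 0.151 15.9 7.1 0.08 36.2
1.65 0.151 15.5 7.0 0.07 36.5
1.7 0.151 15.8 7.3 0.07 36.7
1.75 0.151 15.7 7.4 0.08 37.0
1.8 0.151 15.7 7.2 0.11 37.3
1.85 0.151 16.0 7.6 0.05 37.5
1.9 0.1513 14.9 7.8 0.25 37.8
1.95 0.1513 15.1 7.8 0.52 38.1
2.0 0.1513 15.8 8.0 0.73 38.4
```

The torque rose from 0.08 to 0.7 Nm after about 1.57 rad of driving, so the arm is at its stop. I'll relax the twist, let the cap up, release and check.

Run:
```python
from h import *
import json,cv2
d=json.load(open('st.json'));c=d['c'];a=d['a']+.08
env.goto_joints(solver.inverse_kinematics(np.r_[c,d['z']],down(a)));print(st()[1]-d['M0'])
env.movel(np.r_[c,.166],rate=.05);effector.release();env.pause(.2)
env.movel(np.r_[c,.30],rate=.12);env.movel(np.r_[np.array(c)+[0,-.2],.32],rate=.2)
for cam in("scene","top"):
    p,_=viewer.read_camera(cam);b=p[100:320,220:480] if cam=="scene" else p[110:300,150:410]
    cv2.imwrite(f'pics/{cam}2.png',cv2.resize(b[:,:,::-1],None,fx=2.5,fy=2.5))
    for n in("cap_top","lid_edge","bolt_tip"): print(n,[(np.round(r['at'],3).tolist(),round(r['score'],2)) for r in tip_of(cam,n)[:2]])
print('expected tip',binpt(-.064,0,.13),env.sense()['t'])
```

```text
0.4377205764265413
cap_top [([0.47, 0.082, 0.188], 0.89)]
lid_edge [([0.505, 0.076, 0.119], 0.66), ([0.454, -0.032, 0.121], 0.62)]
bolt_tip []
cap_top [([0.506, 0.076, 0.124], 0.23)]
lid_edge [([0.506, 0.08, 0.125], 0.69), ([0.738, 0.043, 0.117], 0.22)]
bolt_tip [([0.532, 0.073, 0.134], 0.5)]
expected tip [0.53464772 0.0742552  0.13      ] 42.9417
```

View pics/scene2.png

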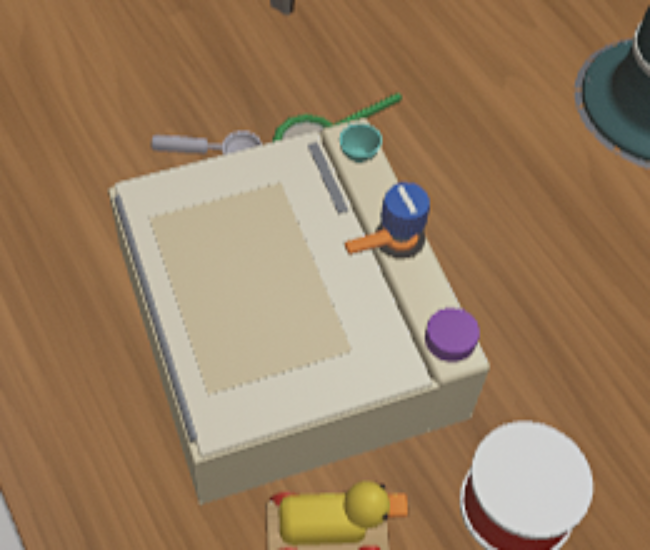

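View pics/top2.png

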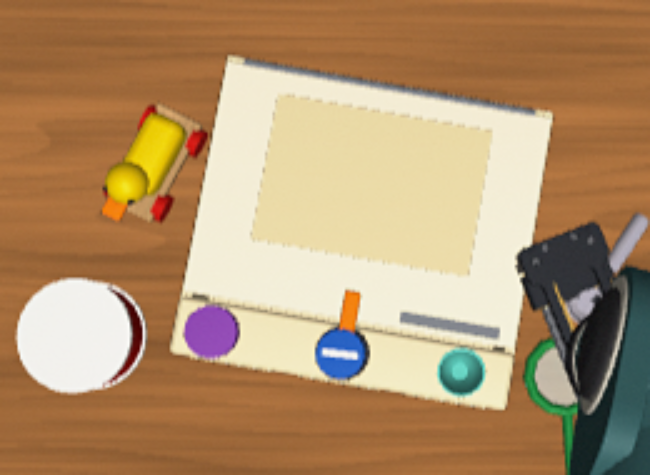

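The pictures show the orange arm pointing straight across the shut lid, with its tip at (352,293) in the top crop. The tip measures within 3 mm of where it should be. The toys are in place and the gripper is clear.

```bash
python3 -c "
from station import *
print(workorder.finish_job())"
```

```text
the job is handed in; nothing more can be done
None
```

The lid is shut and the latch arm is turned its full quarter turn across it; the cap is released, the toys look undisturbed, and I handed the job in about 43 s into the 70 s allowed (no verdict was returned).

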